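# Bench check of a clutch lever's travel

### The arm

A 6-joint arm with a two-finger parallel gripper is mounted at the origin on a cart in front of the work surface, level with it; the furniture and walls round the work are solid. World frame = base frame: x ahead of the robot, y to its left, z up, the work surface at z = 0. Lengths are in m, angles in rad, forces in N, time in s.
With the tool pointing down it reaches from about 0.4 to 0.825 m from the base axis. Payload 7 kg.
Tool frame: the origin (TCP) lies between the finger pads; the fingertips stand 25 mm ahead of it and the grasp point (between the pads) lies 6 mm ahead of it (arm.tip_extent is the z of the fingertips in the tool frame, in m); z points along the fingers, x is the direction in which the jaws open and shut, and the axes are right-handed (so a half turn about z gives the same grasp; the last joint's range is limited). The gripper opens to 88 mm and grips with 3 to 60 N. Pads are 19 mm wide; open, the fingers measure 130 mm over their backs; the gripper's body (78 mm by 193 mm) begins 47 mm behind the grasp point.
Start: joints at [1.516, 0.359, 0.012, 0, -1.224, -0.288], TCP at [0.227, 0.636, 0.212] pointing down, gripper open.
Joint ranges: [-3.07, 3.07], [-1.43, 2.12], [-1.02, 1.25], [-3.03, 1.67], [-3.05, -0], [-3.03, 3.03]. Speed limits (rad/s): [2.39, 2.39, 3.01, 3.14, 3.14, 3.14].

### API

Orientations are given as [roll, pitch, yaw] about the fixed x, y, z axes, in that order (R = Rz(yaw) Ry(pitch) Rx(roll)).
In Python, from station import monitor, grab_frame, job_done, arm gives the robot as it stands.
- The arm moves only by the shell command python3 -m jog 'ROWS' [FORCE]. ROWS is JSON, a list that holds one entry, the list of rows, each a list of 7 numbers: the shift along the world's x, y, z in m, then the turn, a rotation vector about the world's x, y, z in rad, then the opening, from 0 (shut) to 1 (fully open). In form: [[[dx, dy, dz, ax, ay, az, claw], ...]]. A call has 1 to 20 rows; each row shifts and turns the commanded pose from where the row before left it; what a row does not reach is not made up. A row lasts 1/8 s, in which the tool goes at most 62.5 mm and 10.7 degrees, less where a joint would pass 70% of its speed; a pose out of reach is approached as far as the arm can. A call is refused whole if a number of a shift passes 0.0625 or a number of a turn 0.188, either way. A call with a gripper value outside its range is refused whole. The fingers move at their own pace and stop on an object; FORCE is the grip in N (left out, the last holds). Time passes only in rows, so rows that do not move let the fingers close. It gives the time, the measured TCP pose, the force and the opening at its end, in the units of the state.
- monitor.get_state(): the state, without advancing time (a new reading comes with each control period).
- grab_frame(name): name is "side" or "top"; returns a dict with "pixels" (420x560x3 uint8, red, green, blue), "K" (3x3 intrinsics, pixels), "view" (4x4, takes a point from world to camera coordinates). Camera axes: x right, y down, z forward; pixel columns grow to the right and rows downward; lengths in m; the calibration is good to about 2 mm. A picture is of the moment at which its call begins. There is no depth.
- job_done(): hands the job in, once; it reports no verdict.
The state is a dict: "t": time; "q": joint angles; "qd": joint speeds; "joint_efforts": joint torques, N m; "eef_pos": TCP position; "ee_rot": TCP orientation; "force": force on the tool from outside, world axes, zero at the start; "moment": the same for the moment, N m; "width": finger opening in m.
Only numpy, scipy, OpenCV 4.12 (cv2) and the standard library are available. Lean on these libraries where they do the work, as an engineer would, in place of code of your own. Each camera call takes 0.05 s, during which the arm holds its last target.

### The job

Check the travel of the hydraulic clutch lever on the bench stand with the outside of the fingers, gripping nothing: press the lever in toward the bar until it goes firm, let go so that it springs fully back out by itself, then press it in again to the firm point. Finish while still holding it there with a steady push of about 15 N, so that I can measure the gap left between lever and grip. Press only on the lever's outer face, keep off the bar and do not force the lever up against it, and leave the things lying about where they are.

Things in the scene. Friction and masses are not known exactly. Their poses are not given: they have to be found in the camera images.
- stand: Bench stand, fixed: grey base plate 110 x 230 x 12 mm; a pillar at its +y end (y = 118 mm, top 127 mm up) holds a bar stub 105 mm up, along y, with a black ribbed grip (free end y = -125 mm). Origin on the desk under the bar; z up; the lever lies on the -x side, facing the robot. Yaw within 0.4 rad of 0. Highest part: reservoir, 156 mm up, at y = 41 to 95, x = -53 to -13 mm.
- grip_middle (a point): Middle of the rubber grip, on the bar's axis, 105 mm above the desk. The grip is 32 mm in diameter and 122 mm long.
- lever_pivot (a point): Pivot of the lever (vertical axis), level with the bar, 105 mm above the desk, 52 mm from the bar's axis toward the robot. Its axes turn with the lever; at rest they equal those of the stand.
- lever_press (a point): The place to press: on the lever's outer face (away from the bar), half-way up the blade, 105 mm above the desk, 25 mm inboard of the ball end's centre. Moves and turns with the lever; x axis points square into this face, toward the bar; -y along the blade to the ball. The blade here is 11 mm thick, 18 mm high and straight for 45 mm. At rest about 60 mm lie free between blade and grip.
- lever (a joint): Lever angle, rad: 0 = fully out (rest), grows as it is pressed to the bar; about 0.42 = ball end against the grip. A light spring returns it (under 3 N at the pressing place in the free travel). Somewhere at 0.14 to 0.23 rad (15 to 26 mm at the pressing place; differs each start, cannot be seen) it meets the push rod and goes firm: from there it gives only about 1 mm per 3 N.
- push_rod: Short steel push rod with a brass adjusting nut, between the lever's nose and the master cylinder, close beside the pivot; not to be touched. Origin at its end that meets the nose. The lever's nose bears on it only once the lever has gone firm, 24 mm from the pivot, so with four to five times the push at the pressing place.
- lever_face: Bright aluminium lever blade: the half that faces away from the bar, with the 20 mm ball end (centre 133 mm from the pivot along -y). This is what is pressed. Its origin is the pivot, its axes are the lever's.
- lever_back: The half of the lever blade that faces the bar; not to be pressed or pulled. Its origin is the pivot; its axes are the lever's.
- handlebar: The bar stub with its rubber grip, fixed to the stand. Origin on the bar's axis, 105 mm above the desk, straight over the stand's origin.
- gauge_block_25: Ground steel gauge block, 9 x 30 x 25 mm, standing loose on the front of the stand's base plate below the lever (its top 37 mm above the desk). Origin at the centre of its underside. Leave alone.
- black_plug: Small black round plug, 22 mm across, 9 mm high, loose on the front left of the base plate. Origin at the centre of its underside. Leave alone.
- hex_key: Hexagon key with a red sleeve, 32 x 89 x 8 mm, loose on the base plate behind the bar. Origin at the centre of its underside. Leave alone.
- caliper: Digital caliper, 72 x 232 x 12 mm, loose on the desk at its front edge. Origin at the centre of its underside. Leave alone.
- steel_rule: Steel rule, 18 x 165 x 10 mm, loose on the desk at the front left. Origin at the centre of its underside. Leave alone.
- eraser: Eraser in a blue sleeve, 20 x 46 x 12 mm, loose at the desk's front edge. Origin at the centre of its underside. Leave alone.
- calculator: Desk calculator, 140 x 92 x 25 mm, loose on the desk at the front right. Origin at the centre of its underside. Leave alone.

How it is judged:
On the way, in this order (a step that is already met when the one before it is completed fails the run):
1. the fingers press the lever in to the firm point (contact force between lever and push_rod above 12 N and contact force between the fingers and lever_face above 5 N), for 0.2 s.
2. the lever is let go and springs fully back out (value of joint lever below 0.025 rad and contact force between the fingers and lever_face below 0.3 N), for 0.3 s.
At the end, for the whole second after the job is handed in: After one full press and release, the fingers still hold the lever at its firm point, at rest: more than 5 and less than 28 N on the lever, the lever bearing on the push rod with more than 12 N (past the firm point), the lever still short of the bar (below 0.32 rad) (all of step 1 and contact force between the fingers and lever_face below 28 N and value of joint lever below 0.32 rad and velocity of joint lever below 0.05 rad/s); the arm keeps its last pose, push and grip.
It fails at once if the lever is pushed with more than 40 N (contact force between the fingers and lever_face above 40 N).
It fails at once if the lever is forced up against the bar (value of joint lever above 0.38 rad).
It fails at once if the fingers pinch or pull the lever by its inner face (contact force between the fingers and lever_back above 1 N).
It fails at once if the robot pushes on the bar or its grip (contact force between any of the fingers, the arm and handlebar above 3 N).
It fails at once if a thing lying about is shifted, lifted or carried (more than 12 mm) (distance of any of gauge_block_25, black_plug, hex_key, caliper, steel_rule, eraser, calculator from where it was at the start of the episode above 0.012 m).
It also fails if it takes over 54 s, if anything falls off the work surface, if the arm or the gripper's body presses on something with over 40 N, if the wrist force passes 120 N, or if a joint passes its speed limit or range.

## Working session

There is one attempt and no reset: what is moved stays moved. The work goes in short steps, Python scripts to look and compute and a shell command to move; the robot and the scene stay as the last step left them, time stands still between calls to the robot, and variables do not carry over. Pictures are saved under pics/ and viewed, and the job is handed in when it is done.

```bash
ls; mkdir -p pics; python3 - <<'E'
from station import monitor, grab_frame, arm
import cv2, numpy as np
s=monitor.get_state()
for k,v in s.items(): print(k,np.round(v,4))
print(arm.tip_extent, [a for a in dir(arm) if not a.startswith('_')])
for n in("side","top"):
    f=grab_frame(n); cv2.imwrite(f"pics/{n}0.png",f["pixels"][:,:,::-1]); print(n,f["K"],f["view"])
E
```

```text
pics
t 0.0
q [ 1.5161e+00  3.5940e-01  1.1100e-02 -3.0000e-04 -1.2241e+00 -2.8810e-01]
qd [ 0.0012 -0.0008 -0.0007  0.002  -0.0002 -0.0008]
joint_efforts [ 2.70000e-03 -5.82714e+01  2.93059e+01  6.99730e+00  6.90000e-03
 -1.00000e-04]
eef_pos [0.2267 0.6352 0.2107]
ee_rot [-3.1414e+00 -1.6000e-03 -1.9136e+00]
force [-0.5089  0.2816  0.3537]
moment [ 0.0141  0.004  -0.0082]
width 0.0876
0.025 ['Unreachable', 'tip_extent']
side [[522.6354425    0.         272.76772333]
 [  0.         522.6354425  213.07018476]
 [  0.           0.           1.        ]] [[ 0.93790561  0.34657837  0.01471378 -0.44738793]
 [ 0.25879936 -0.67085493 -0.69496515 -0.10837669]
 [-0.23098908  0.65561963 -0.71889286  1.28483375]
 [ 0.          0.          0.          1.        ]]
top [[414.30892817   0.         277.92338332]
 [  0.         414.30892817 210.32863798]
 [  0.           0.           1.        ]] [[ 0.01135669 -0.99943684  0.03157562 -0.08369808]
 [-0.98817829 -0.01604572 -0.15246707  0.52169015]
 [ 0.15288786 -0.02947082 -0.98780402  1.05273107]
 [ 0.          0.          0.          1.        ]]
```

View pics/side0.png

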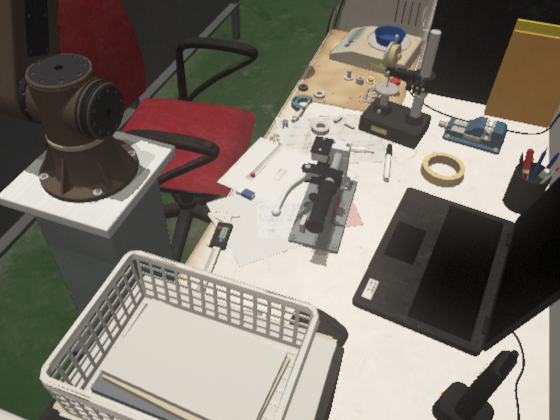

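View pics/top0.png

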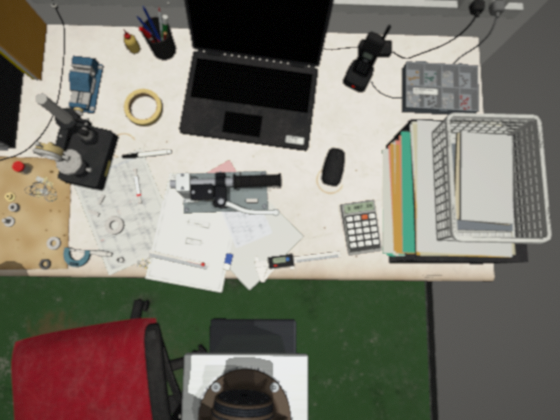

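```bash
python3 - <<'E'
import cv2
a=cv2.imread("pics/side0.png")[120:280,180:400]; cv2.imwrite("pics/side0z.png",cv2.resize(a,None,fx=3.6,fy=3.6,interpolation=2))
a=cv2.imread("pics/top0.png")[150:290,140:360]; cv2.imwrite("pics/top0z.png",cv2.resize(a,None,fx=3.6,fy=3.6,interpolation=2))
E
```

```text
(no output)
```

View pics/side0z.png

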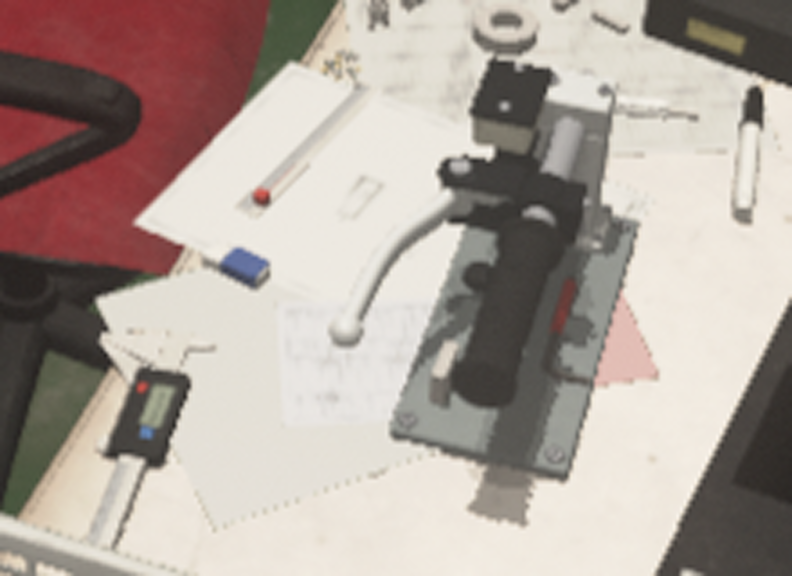

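View pics/top0z.png

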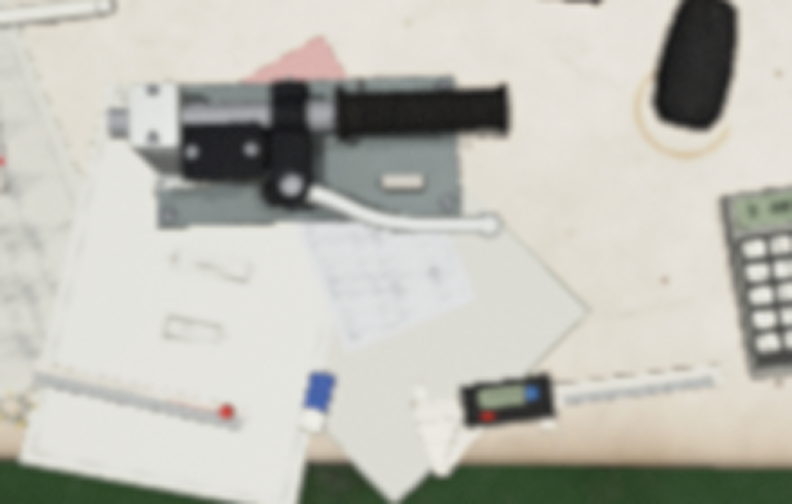

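Top view: ball near px (276,212), pivot bolt (221,201), grip from (234,181) to (281,180). Side view: ball (276,212), pivot bolt (308,166). I'll refine the ball by mask and triangulate.

```bash
cat > h.py <<'E'
import numpy as np
C={"side":(np.array([[522.6354425,0,272.76772333],[0,522.6354425,213.07018476],[0,0,1]]),np.array([[0.93790561,0.34657837,0.01471378,-0.44738793],[0.25879936,-0.67085493,-0.69496515,-0.10837669],[-0.23098908,0.65561963,-0.71889286,1.28483375]])),
"top":(np.array([[414.30892817,0,277.92338332],[0,414.30892817,210.32863798],[0,0,1]]),np.array([[0.01135669,-0.99943684,0.03157562,-0.08369808],[-0.98817829,-0.01604572,-0.15246707,0.52169015],[0.15288786,-0.02947082,-0.98780402,1.05273107]]))}
def ray(n,p):
    K,V=C[n];R,t=V[:,:3],V[:,3]
    d=R.T@np.linalg.inv(K)@np.array([p[0],p[1],1.]);return -R.T@t,d
def plane(n,p,z):
    c,d=ray(n,p);return c+d*(z-c[2])/d[2]
def tri(ps,pt):
    import cv2
    P=[C[n][0]@C[n][1] for n in("side","top")]
    X=cv2.triangulatePoints(P[0],P[1],np.array(ps,float).reshape(2,1),np.array(pt,float).reshape(2,1))[:,0];return X[:3]/X[3]
def proj(n,X):
    K,V=C[n];u=K@(V@np.append(X,1));return u[:2]/u[2]
E
python3 - <<'E'
from h import *
print("ball",tri((275.8,211.7),(276.1,212.5)),"pivot bolt",tri((307.8,166.4),(220.8,201.4)))
print("ball@.105",plane("top",(276.1,212.5),.105),plane("side",(275.8,211.7),.105))
for z in(.105,.12):print("piv",plane("top",(220.8,201.4),z),plane("side",(307.8,166.4),z))
# grip ends & axis top of grip silhouettes
a=plane("top",(140+340/3.6,150+112/3.6),.105);b=plane("top",(140+508/3.6,150+110/3.6),.105);print("grip",a,b,np.linalg.norm(a-b),np.arctan2(*(a-b)[:2])*-1)
# base plate corners z=.012 top
for p in((158,228),(462,215),(455,76)):print(plane("top",(140+p[0]/3.6,150+p[1]/3.6),.012))
for p in((392,435),(567,477),(638,222)):print("s",plane("side",(180+p[0]/3.6,120+p[1]/3.6),.012))
E
```

```text
ball [ 0.50761909 -0.07006815  0.10464994] pivot bolt [0.5304609  0.06582559 0.12165285]
ball@.105 [ 0.50741383 -0.07013245  0.105     ] [ 0.50781968 -0.07033191  0.105     ]
piv [0.5330648  0.06751791 0.105     ] [0.52577636 0.08471162 0.105     ]
piv [0.53044639 0.06586946 0.12      ] [0.53015005 0.0678154  0.12      ]
grip [0.58519682 0.03515595 0.105     ] [ 0.5887935  -0.08175486  0.105     ] 0.11696612422699194 0.030754622339929604
[0.51504982 0.175572   0.012     ]
[ 0.52857713 -0.05134629  0.012     ]
[ 0.63594527 -0.04440028  0.012     ]
s [ 0.53429706 -0.05622702  0.012     ]
s [ 0.64004773 -0.05025669  0.012     ]
s [0.62578667 0.17932171 0.012     ]
```

```bash
python3 -m jog '[[[0.0215,-0.042,0.005,0,0,0.05,0],[0.0215,-0.042,0.005,0,0,0.05,0],[0.0215,-0.042,0.005,0,0,0.05,0],[0.0215,-0.042,0.005,0,0,0.05,0],[0.0215,-0.042,0.005,0,0,0.05,0],[0.0215,-0.042,0.005,0,0,0.05,0],[0.0215,-0.042,0.005,0,0,0.05,0],[0.0215,-0.042,0.005,0,0,0.05,0]]]' 20
```

```text
t: 1.1
eef_pos: [0.3992, 0.2981, 0.2517]
ee_rot: [3.141, -0.0, -1.512]
force: [1.5, -0.5, 0.4]
width: 0.0129
```

```bash
python3 -m jog '[[[0.004,-0.043,0,0,0,0,0],[0.004,-0.043,0,0,0,0,0],[0.004,-0.043,0,0,0,0,0],[0.004,-0.043,0,0,0,0,0],[0.004,-0.043,0,0,0,0,0],[0.004,-0.043,0,0,0,0,0],[0.004,-0.043,0,0,0,0,0],[0.004,-0.043,0,0,0,0,0],[0,0,0,0,0,0,0],[0,0,0,0,0,0,0]]]'; python3 - <<'E'
from station import *
import cv2, numpy as np
for n in("side","top"):
    f=grab_frame(n); cv2.imwrite(f"pics/{n}1.png",cv2.resize(f["pixels"][120:300,140:400,::-1],None,fx=3,fy=3,interpolation=2))
s=monitor.get_state();print(s["t"],np.round(s["q"],3),s["force"],s["moment"],s["width"],s["eef_pos"])
E
```

```text
t: 2.35
eef_pos: [0.4307, -0.0443, 0.2515]
ee_rot: [3.141, 0.0, -1.515]
force: [0.1, -0.0, 0.1]
width: 0.0002
2.45 [ 0.358 -0.082 -0.42  -0.    -1.233  1.271] [ 0.50072048  0.486937   -0.85025023] [-0.01226169  0.00045491 -0.02917334] 0.000333591964966411 [ 0.43083935 -0.04361036  0.25158524]
```

View pics/side1.png

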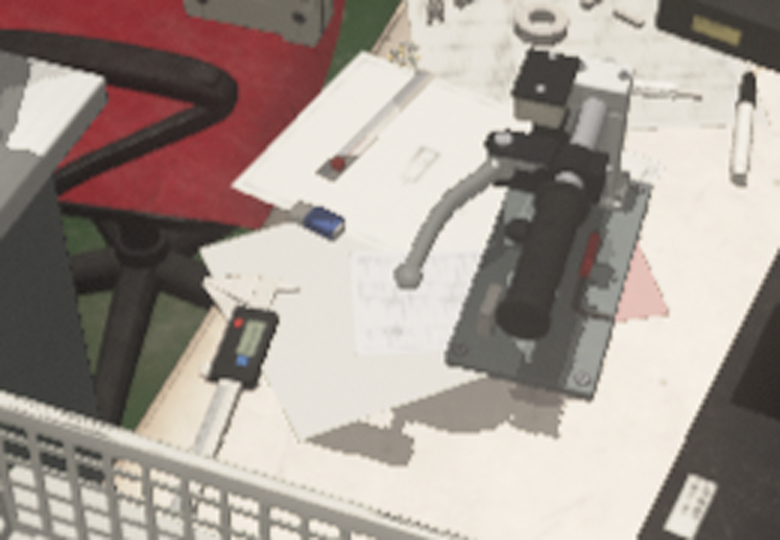

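View pics/top1.png

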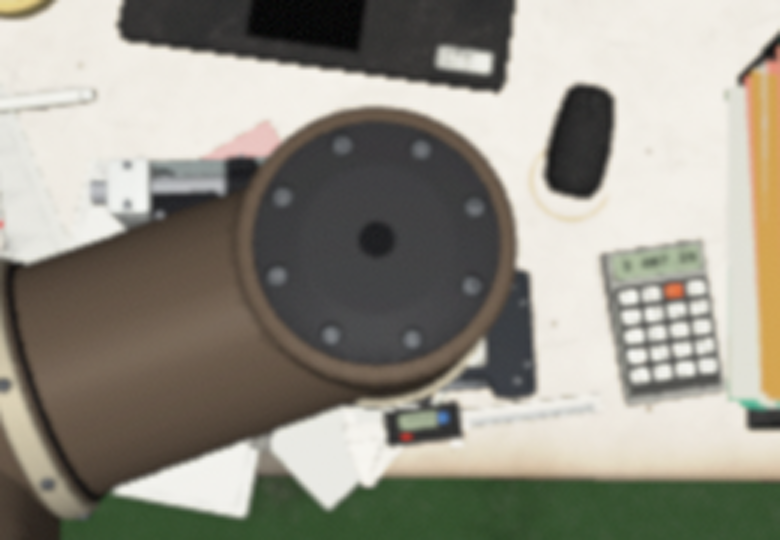

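The side crop shows the lever at rest (ball near full px (276,211)). The top view is blocked by the arm, and the gripper lies outside the side crop, so I'll view the full side picture as I lower.

```bash
python3 -m jog '[[[0,0,-0.03,0,0,0,0],[0,0,-0.03,0,0,0,0],[0,0,-0.03,0,0,0,0],[0,0,-0.03,0,0,0,0],[0,0,-0.0145,0,0,0,0],[0,0,0,0,0,0,0],[0,0,0,0,0,0,0]]]'; python3 - <<'E'
from station import *
from h import proj
import cv2, numpy as np
s=monitor.get_state();print(s["t"],s["force"],s["moment"],s["eef_pos"])
f=grab_frame("side"); cv2.imwrite("pics/side2.png",f["pixels"][:,:,::-1])
print(proj("side",s["eef_pos"]))
E
```

```text
t: 3.32
eef_pos: [0.4315, -0.0436, 0.1179]
ee_rot: [-3.141, 0.0, -1.512]
force: [-1.0, -0.8, -0.2]
width: 0.0003
3.325 [-0.97241746 -0.80389927 -0.2280384 ] [-0.07186471 -0.0240664   0.04031434] [ 0.43146371 -0.0436235   0.11785242]
[245.41291052 189.00579732]
```

View pics/side2.png

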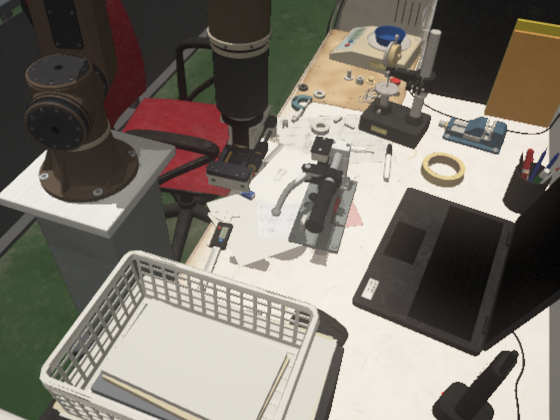

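The side view shows the closed gripper lowered next to the lever (TCP near px (245,189)), clear of everything. Moving in.

```bash
python3 -m jog '[[[0.015,0,0,0,0,0,0],[0.015,0,0,0,0,0,0],[0.01,0,0,0,0,0,0],[0,0,0,0,0,0,0],[0,0,0,0,0,0,0]]]'; python3 -m jog '[[[0.003,0,0,0,0,0,0],[0.003,0,0,0,0,0,0],[0.003,0,0,0,0,0,0],[0.003,0,0,0,0,0,0],[0,0,0,0,0,0,0],[0,0,0,0,0,0,0]]]'; python3 - <<'E'
from station import *
import cv2
f=grab_frame("side"); cv2.imwrite("pics/side3.png",cv2.resize(f["pixels"][100:260,180:390,::-1],None,fx=3.7,fy=3.7,interpolation=2))
E
```

```text
t: 4.0
eef_pos: [0.4705, -0.0445, 0.1169]
ee_rot: [3.141, -0.0, -1.514]
force: [0.5, 0.5, 0.4]
width: 0.0006
t: 4.75
eef_pos: [0.4828, -0.0443, 0.1171]
ee_rot: [3.141, -0.0, -1.514]
force: [0.4, -0.6, 0.4]
width: 0.0004
```

View pics/side3.png

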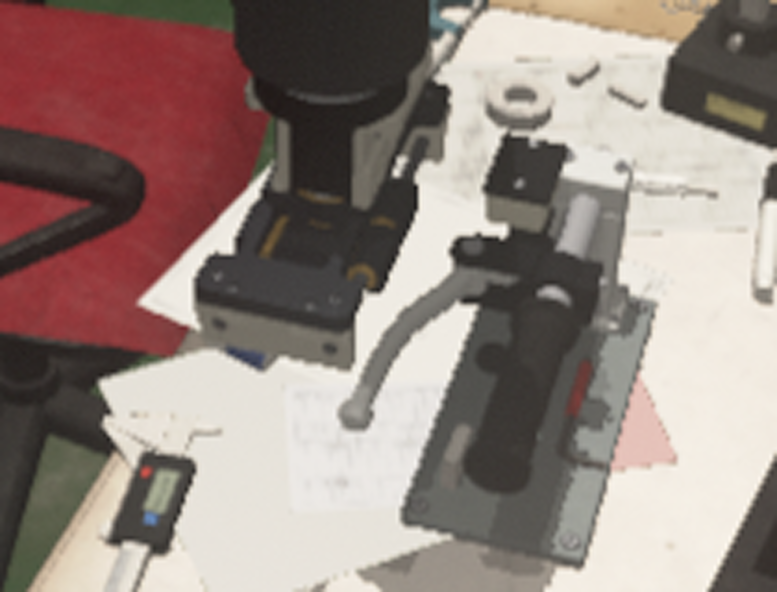

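```bash
for i in 1; do python3 -m jog '[[[0.002,0,0,0,0,0,0],[0.002,0,0,0,0,0,0],[0,0,0,0,0,0,0],[0,0,0,0,0,0,0]]]'; done; python3 -m jog '[[[0.002,0,0,0,0,0,0],[0.002,0,0,0,0,0,0],[0,0,0,0,0,0,0],[0,0,0,0,0,0,0]]]'; python3 -m jog '[[[0.002,0,0,0,0,0.01,0],[0.002,0,0,0,0,0.01,0],[0.002,0,0,0,0,0.01,0],[0,0,0,0,0,0,0],[0,0,0,0,0,0,0]]]'
```

```text
t: 5.3
eef_pos: [0.4868, -0.0443, 0.1171]
ee_rot: [3.141, -0.0, -1.514]
force: [-0.5, -1.1, -0.2]
width: 0.0004
t: 5.8
eef_pos: [0.4908, -0.0443, 0.1171]
ee_rot: [3.141, -0.0, -1.514]
force: [-0.0, 0.3, 0.4]
width: 0.0006
t: 6.42
eef_pos: [0.4968, -0.0443, 0.1171]
ee_rot: [3.141, -0.0, -1.484]
force: [-0.0, 0.6, -0.6]
width: 0.0004
```

```bash
python3 - <<'E'
from station import *
import cv2
f=grab_frame("side"); cv2.imwrite("pics/side4.png",cv2.resize(f["pixels"][140:240,220:360,::-1],None,fx=5,fy=5,interpolation=2))
print(monitor.get_state()["force"])
E
```

```text
[0.1215457  0.13244185 0.26049626]
```

View pics/side4.png

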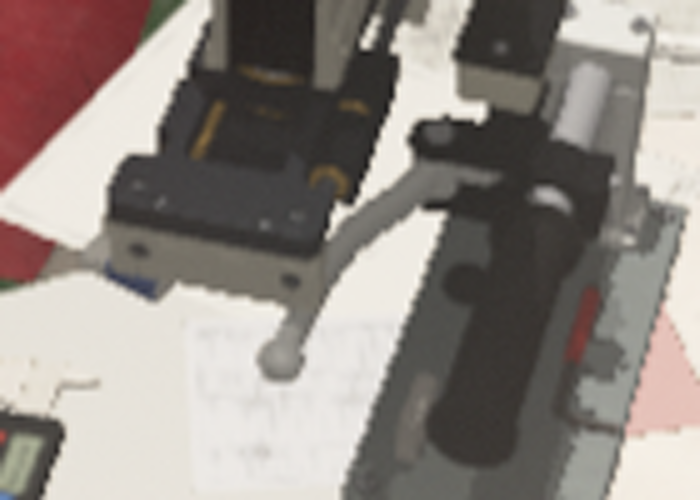

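The ball is still at (276,212), so there is no contact yet. Continuing in small steps.

```bash
python3 -m jog '[[[0.002,0,0,0,0,0.01,0],[0.002,0,0,0,0,0.01,0],[0.002,0,0,0,0,0.01,0],[0,0,0,0,0,0,0],[0,0,0,0,0,0,0]]]';python3 -m jog '[[[0.002,0,0,0,0,0.01,0],[0.002,0,0,0,0,0.01,0],[0.002,0,0,0,0,0.01,0],[0,0,0,0,0,0,0],[0,0,0,0,0,0,0]]]'
python3 - <<'E'
from station import *
import cv2
f=grab_frame("side"); cv2.imwrite("pics/side5.png",cv2.resize(f["pixels"][140:240,220:360,::-1],None,fx=5,fy=5,interpolation=2))
print(monitor.get_state()["force"])
E
```

```text
t: 7.1
eef_pos: [0.5028, -0.0443, 0.1171]
ee_rot: [3.141, -0.0, -1.454]
force: [-0.4, -0.1, -0.2]
width: 0.0001
t: 7.72
eef_pos: [0.5088, -0.0443, 0.1171]
ee_rot: [3.141, 0.0, -1.424]
force: [0.4, 0.9, -0.4]
width: 0.0003
[-0.25814194  0.50133385  0.99654603]
```

View pics/side5.png

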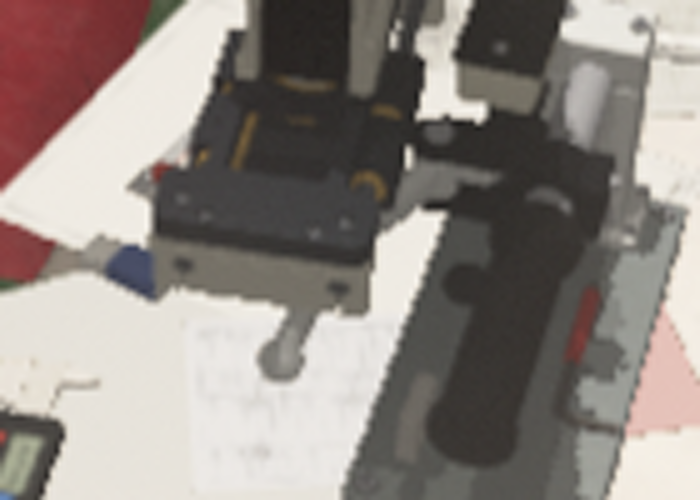

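```bash
python3 - <<'E'
from station import *
from h import *
s=monitor.get_state();p=np.array(s["eef_pos"]);print(p)
for z in(.158,.117,.092):print(z,(proj("side",[p[0],p[1],z])-[220,140])*5)
for q in((152,270),(368,312),(378,235)):
  print([np.round(plane("side",(220+q[0]/5,140+q[1]/5),z),3) for z in(.092,.158,.2)])
f=grab_frame("side");a=f["pixels"][140:240,220:360,::-1].copy();b=cv2 if 0 else None
import cv2
a=cv2.convertScaleAbs(a,alpha=1.6,beta=25)
cv2.imwrite("pics/side6.png",cv2.resize(a,None,fx=5.5,fy=5.5,interpolation=cv2.INTER_CUBIC))
print(proj("side",[.5,-.0453,.105]),f["view"],f["K"])
E
```

```text
[ 0.50881185 -0.04432542  0.11713081]
0.158 [306.66339085 220.58341385]
0.117 [303.97048346 295.26634256]
0.092 [302.40113563 338.78937396]
[array([ 0.436, -0.029,  0.092]), array([ 0.463, -0.092,  0.158]), array([ 0.48 , -0.132,  0.2  ])]
[array([ 0.529, -0.02 ,  0.092]), array([ 0.548, -0.084,  0.158]), array([ 0.559, -0.125,  0.2  ])]
[array([0.518, 0.026, 0.092]), array([ 0.538, -0.042,  0.158]), array([ 0.55 , -0.085,  0.2  ])]
[276.40688513 202.48216822] [[ 0.93790561  0.34657837  0.01471378 -0.44738793]
 [ 0.25879936 -0.67085493 -0.69496515 -0.10837669]
 [-0.23098908  0.65561963 -0.71889286  1.28483375]
 [ 0.          0.          0.          1.        ]] [[522.6354425    0.         272.76772333]
 [  0.         522.6354425  213.07018476]
 [  0.           0.           1.        ]]
```

View pics/side6.png

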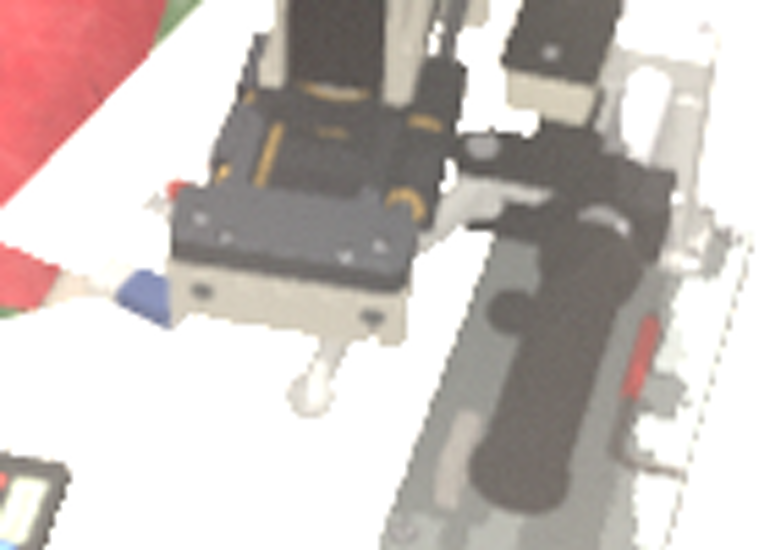

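```bash
python3 - <<'E'
from station import *
import cv2, numpy as np
f=grab_frame("side")["pixels"][:,:,::-1]
o=cv2.imread("pics/side0.png")
a=np.hstack([f[185:230,255:305],o[185:230,255:305]])
cv2.imwrite("pics/cmp7.png",cv2.resize(a,None,fx=8,fy=8,interpolation=cv2.INTER_NEAREST))
f=grab_frame("top")["pixels"][:,:,::-1]
cv2.imwrite("pics/top7.png",cv2.resize(f[140:290,140:360],None,fx=3.6,fy=3.6))
E
```

```text
(no output)
```

View pics/cmp7.png

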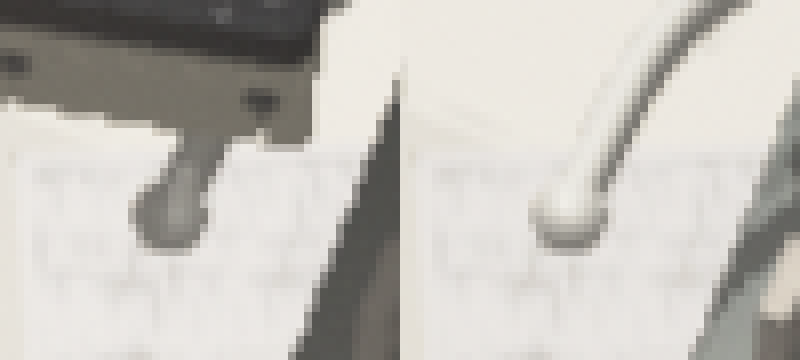

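View pics/top7.png

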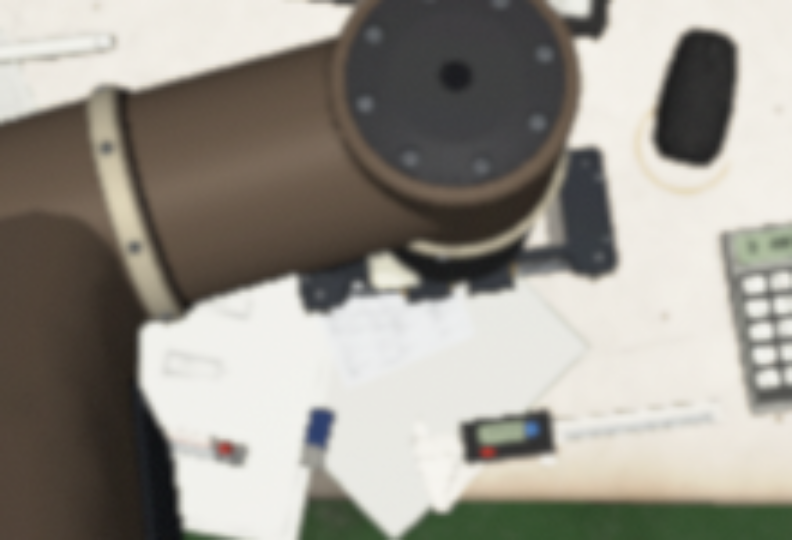

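```bash
python3 - <<'E'
from h import *
for z in (.158,.2,.23):
  for q in((570,150),(605,150),(617,272),(575,275),(305,312)):
    print(z,q,np.round(plane("top",(140+q[0]/3.6,140+q[1]/3.6),z),3))
for n in C:
  K,V=C[n];print(n,-V[:,:3].T@V[:,3])
# triangulate block outer -y bottom right corner: side zoom cmp(305,140)/8
print(tri((255+310/8,185+140/8),(140+610/3.6,140+160/3.6)))
print(tri((220+378/5,140+205/5),(140+612/3.6,140+152/3.6)))
print(tri((220+157/5,140+185/5),(140+617/3.6,140+272/3.6)))
E
```

```text
0.158 (570, 150) [ 0.575 -0.121  0.158]
0.158 (605, 150) [ 0.575 -0.144  0.158]
0.158 (617, 272) [ 0.494 -0.152  0.158]
0.158 (575, 275) [ 0.491 -0.125  0.158]
0.158 (305, 312) [0.464 0.051 0.158]
0.2 (570, 150) [ 0.565 -0.118  0.2  ]
0.2 (605, 150) [ 0.566 -0.14   0.2  ]
0.2 (617, 272) [ 0.488 -0.147  0.2  ]
0.2 (575, 275) [ 0.485 -0.121  0.2  ]
0.2 (305, 312) [0.459 0.047 0.2  ]
0.23 (570, 150) [ 0.558 -0.115  0.23 ]
0.23 (605, 150) [ 0.559 -0.137  0.23 ]
0.23 (617, 272) [ 0.483 -0.144  0.23 ]
0.23 (575, 275) [ 0.481 -0.119  0.23 ]
0.23 (305, 312) [0.456 0.044 0.23 ]
side [ 0.74443803 -0.76001229  0.85492255]
top [ 0.35552361 -0.0442552   1.12207537]
[ 0.56086151 -0.13953873  0.21340309]
[ 0.55850887 -0.13474616  0.2588355 ]
[ 0.48350468 -0.14047753  0.24893231]
```

```bash
python3 - <<'E'
from h import *
import cv2
a=cv2.imread("pics/side2.png")[150:215,195:285];a=cv2.resize(a,None,fx=8,fy=8,interpolation=cv2.INTER_NEAREST)
p=[.4315,-.0436]
for dy in(-.02,0,.02):
  for z in(.0929,.1179,.158):
    u=(proj("side",[p[0],p[1]+dy,z])-[195,150])*8;cv2.circle(a,(int(u[0]),int(u[1])),4,(0,0,255) if z<.1 else (0,255,0),-1)
cv2.imwrite("pics/side2z.png",a)
E
```

```text
(no output)
```

View pics/side2z.png

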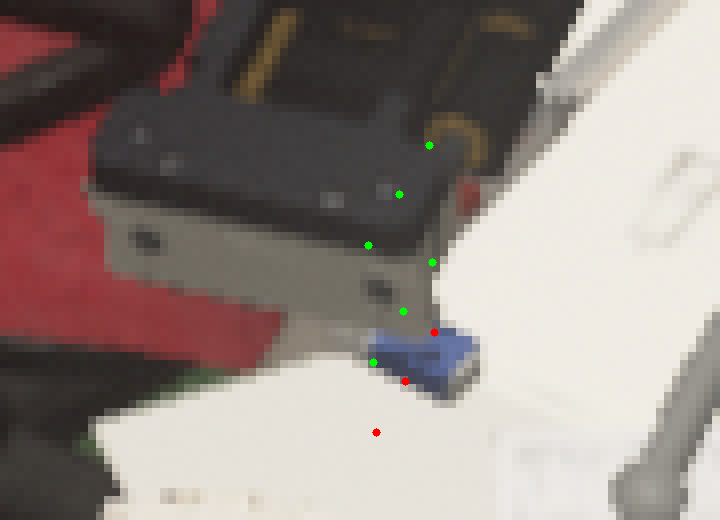

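Comparing with the drawn TCP (red dots are the expected fingertips), the fingertips aren't where the reported pose puts them, and the lever hasn't moved although the TCP is past its face. So the fingers may be passing over the lever. I'll back off the same way and open the fingers to see them.

```bash
python3 -m jog '[[[-0.02,0,0,0,0,-0.02,0],[-0.02,0,0,0,0,-0.02,0],[-0.02,0,0,0,0,-0.02,0],[-0.015,0,0,0,0,-0.02,1],[0,0,0,0,0,0,1],[0,0,0,0,0,0,1],[0,0,0,0,0,0,1],[0,0,0,0,0,0,1]]]'; python3 - <<'E'
from station import *
from h import proj
import cv2, numpy as np
s=monitor.get_state();p=s["eef_pos"];print(s["width"],s["q"])
f=grab_frame("side")["pixels"][:,:,::-1].copy(); a=cv2.resize(f[130:240,180:300],None,fx=6,fy=5.4)
cv2.imwrite("pics/side8.png",a)
for dy in(-.05,.05): print((proj("side",[p[0],p[1]+dy,p[2]-.025])-[180,130])*[6,5.4])
E
```

```text
t: 8.93
eef_pos: [0.4342, -0.0443, 0.117]
ee_rot: [3.141, -0.0, -1.504]
force: [-0.7, -0.0, 1.3]
width: 0.0452
0.04519354826959976 [ 3.53389390e-01  5.02199590e-02 -6.24762153e-01  1.86192233e-05
 -8.96158758e-01  1.28452262e+00]
[344.38048169 457.38198981]
[453.63020481 288.14600845]
```

View pics/side8.png

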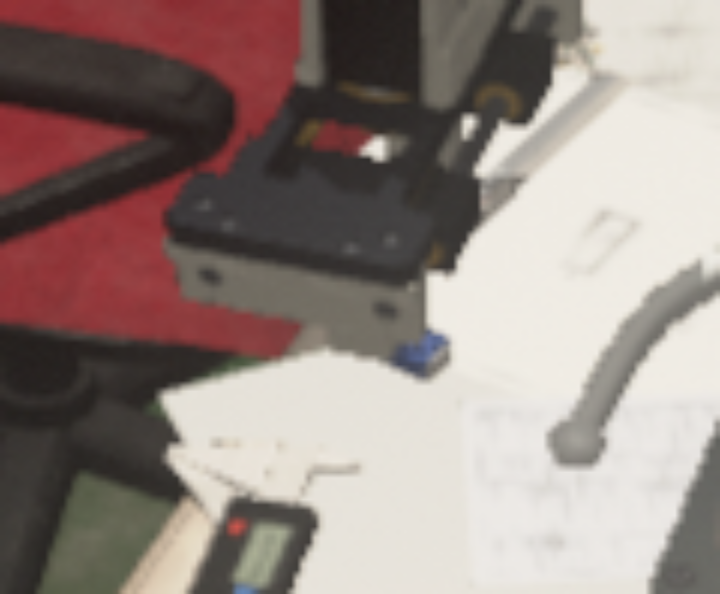

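```bash
python3 -m jog '[[[0,0,0,0,0,-0.175,0],[0,0,0,0,0,-0.175,0],[0,0,0,0,0,-0.175,0],[0,0,0,0,0,-0.175,0],[0,0,0,0,0,-0.175,0],[0,0,0,0,0,-0.175,0],[0,0,0,0,0,-0.175,0],[0,0,0,0,0,-0.175,0],[0,0,0,0,0,-0.17,0]]]'; python3 - <<'E'
from station import *
from h import proj
import cv2, numpy as np
s=monitor.get_state();p=s["eef_pos"];print(s["width"],s["q"])
f=grab_frame("side")["pixels"][:,:,::-1].copy(); a=cv2.resize(f[100:230,170:310],None,fx=5.5,fy=4.5)
cv2.imwrite("pics/side9.png",a)
for z in(p[2]-.025,p[2],p[2]+.03,p[2]+.055): print(z,(proj("side",[p[0],p[1],z])-[170,100])*[5.5,4.5])
E
```

```text
t: 10.1
eef_pos: [0.434, -0.0443, 0.1171]
ee_rot: [-3.142, -0.0, -3.079]
force: [0.3, 0.3, -0.5]
width: 0.0
3.967161214396455e-05 [ 3.53448378e-01  4.97780699e-02 -6.25085657e-01  2.82282848e-05
 -8.96175797e-01 -2.91256463e-01]
0.09206498242750658 [421.78801648 443.39121785]
0.11706498242750657 [420.36881622 404.15407931]
0.14706498242750657 [418.60163346 355.29614399]
0.17206498242750656 [417.07254985 313.02102107]
```

View pics/side9.png

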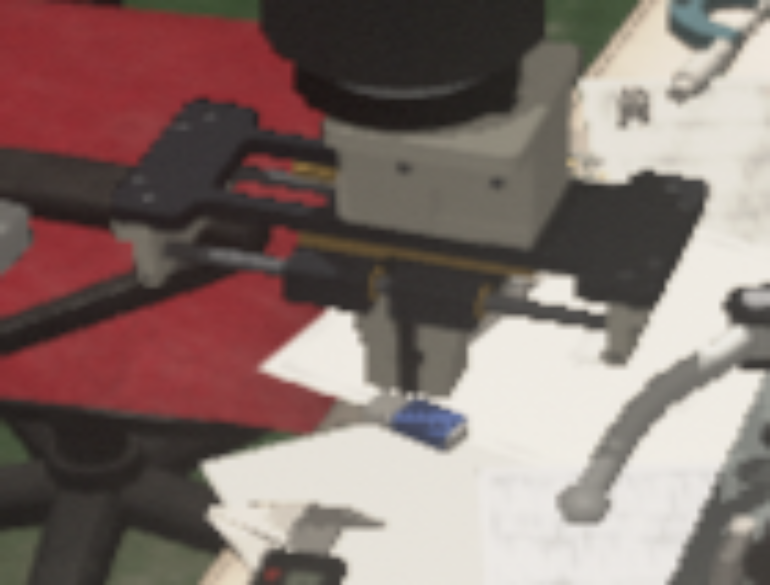

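```bash
python3 - <<'E'
from h import *
for z in(.09,.1,.11,.12,.13,.14,.15):print(z,(proj("side",[.434,-.054,z])-[170,100])*[5.5,4.5], (proj("side",[.455,-.054,z])-[170,100])*[5.5,4.5])
E
```

```text
0.09 [412.21051311 460.28476326] [463.96331969 471.90582086]
0.1 [411.58204339 444.78896992] [463.67892361 456.41783812]
0.11 [410.94512959 429.08497573] [463.39068901 440.7208119 ]
0.12 [410.29960036 413.16855626] [463.09853763 424.81048119]
0.13 [409.6452797 397.035372 ] [462.80238908 408.68246842]
0.14 [408.98198679 380.68096441] [462.50216079 392.33227538]
0.15 [408.30953581 364.10075187] [462.19776784 375.75527909]
```

Now the fingers are visible, and the tips at zoom (412,393) correspond to z≈0.133. That is about 40 mm higher than the reported pose implies, so the fingers did pass over the lever. I'll lower in this orientation, with the finger's back facing the lever, and check.

```bash
python3 -m jog '[[[0,0,-0.015,0,0,0,0],[0,0,-0.015,0,0,0,0],[0,0,-0.012,0,0,0,0],[0,0,0,0,0,0,0],[0,0,0,0,0,0,0]]]' 40; python3 - <<'E'
from station import *
from h import proj
import cv2, numpy as np
s=monitor.get_state();p=s["eef_pos"];print(s["width"],s["force"])
f=grab_frame("side")["pixels"][:,:,::-1].copy(); a=cv2.resize(f[120:230,200:320],None,fx=6.5,fy=5.4)
cv2.imwrite("pics/side10.png",a)
for z in(.08,.09,.1,.11): print(z,(proj("side",[p[0],p[1]-.0095,z])-[200,120])*[6.5,5.4],(proj("side",[p[0]+.021,p[1]-.0095,z])-[200,120])*[6.5,5.4])
E
```

```text
t: 10.78
eef_pos: [0.4342, -0.0443, 0.0755]
ee_rot: [-3.141, 0.0, -3.073]
force: [-1.0, -0.2, -0.5]
width: 0.0003
0.0003295675276263661 [-1.02610811 -0.19673552 -0.49437178]
0.08 [293.84147719 462.42455852] [354.60081958 476.35691472]
0.09 [293.11489627 444.07455995] [354.27551223 458.01724003]
0.1 [292.37861915 425.47968127] [353.94584403 439.43171611]
0.11 [291.63245043 406.63498766] [353.6117267  420.59536607]
```

View pics/side10.png

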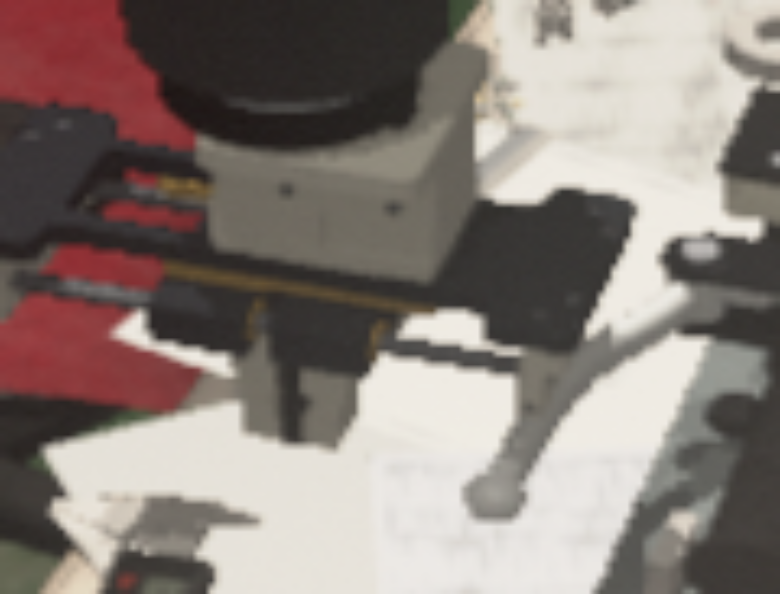

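```bash
python3 - <<'E'
from h import *
import cv2
f=cv2.imread
from station import grab_frame
a=grab_frame("side")["pixels"][165:225,255:330,::-1]
cv2.imwrite("pics/side11.png",cv2.resize(a,None,fx=9,fy=9,interpolation=cv2.INTER_NEAREST))
for z in(.06,.08,.1,.12,.14,.16):print(z,np.round(plane("side",(200+540/6.5,120+405/5.4),z),3))
# side9 bracket bottom
for z in(.08,.1,.12,.14,.16,.18,.2):print(z,np.round(plane("side",(170+630/5.5,100+362/4.5),z),3),np.round(plane("side",(170+605/5.5,100+358/4.5),z),3))
E
```

```text
0.06 [0.491 0.025 0.06 ]
0.08 [0.497 0.005 0.08 ]
0.1 [ 0.504 -0.015  0.1  ]
0.12 [ 0.51  -0.035  0.12 ]
0.14 [ 0.517 -0.054  0.14 ]
0.16 [ 0.523 -0.074  0.16 ]
0.08 [0.485 0.049 0.08 ] [0.475 0.049 0.08 ]
0.1 [0.492 0.029 0.1  ] [0.482 0.028 0.1  ]
0.12 [0.498 0.008 0.12 ] [0.489 0.007 0.12 ]
0.14 [ 0.505 -0.013  0.14 ] [ 0.496 -0.014  0.14 ]
0.16 [ 0.512 -0.034  0.16 ] [ 0.503 -0.035  0.16 ]
0.18 [ 0.519 -0.055  0.18 ] [ 0.51  -0.056  0.18 ]
0.2 [ 0.525 -0.076  0.2  ] [ 0.517 -0.077  0.2  ]
```

View pics/side11.png

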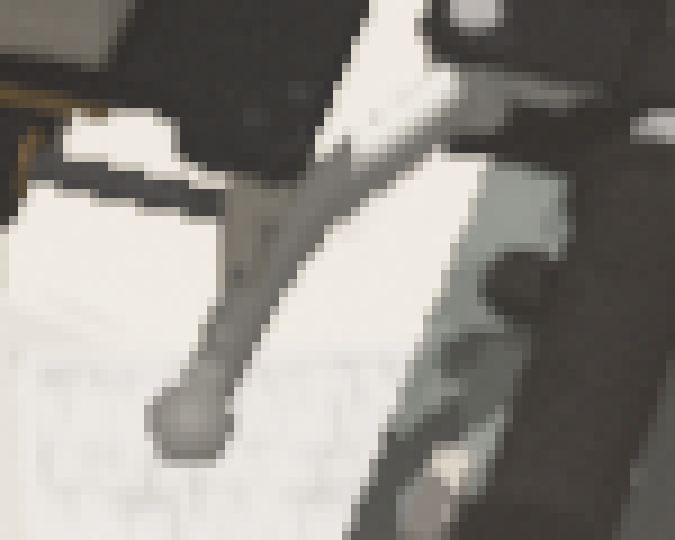

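The finger tips are now near z≈0.095. The bracket at zoom (255,230) is in front of and above the lever and only blends with it in colour. I'll lower 8 mm more, then approach.

```bash
python3 -m jog '[[[0.01,0,-0.008,0,0,0,0],[0.012,0,0,0,0,0,0],[0.01,0,0,0,0,0,0],[0,0,0,0,0,0,0],[0,0,0,0,0,0,0]]]'; python3 -m jog '[[[0.004,0,0,0,0,0,0],[0.004,0,0,0,0,0,0],[0.004,0,0,0,0,0,0],[0,0,0,0,0,0,0],[0,0,0,0,0,0,0]]]'; python3 -m jog '[[[0.003,0,0,0,0,0,0],[0.003,0,0,0,0,0,0],[0,0,0,0,0,0,0],[0,0,0,0,0,0,0]]]'; python3 - <<'E'
from station import *
import cv2
a=grab_frame("side")["pixels"][145:225,215:325,::-1]
cv2.imwrite("pics/side12.png",cv2.resize(a,None,fx=7,fy=7,interpolation=cv2.INTER_NEAREST))
s=monitor.get_state();print(s["t"],s["force"],s["moment"])
E
```

```text
t: 11.5
eef_pos: [0.4656, -0.0444, 0.067]
ee_rot: [-3.142, -0.001, -3.074]
force: [0.5, -0.1, -0.7]
width: 0.0003
t: 12.12
eef_pos: [0.4778, -0.0443, 0.0671]
ee_rot: [-3.142, -0.0, -3.074]
force: [0.1, 0.1, -0.8]
width: 0.0006
t: 12.62
eef_pos: [0.4839, -0.0443, 0.0671]
ee_rot: [-3.142, -0.0, -3.074]
force: [0.7, 0.6, 0.4]
width: 0.0004
12.675 [-0.3999692  -0.87592099 -0.45341299] [ 0.09736556 -0.03696904 -0.01740358]
```

View pics/side12.png

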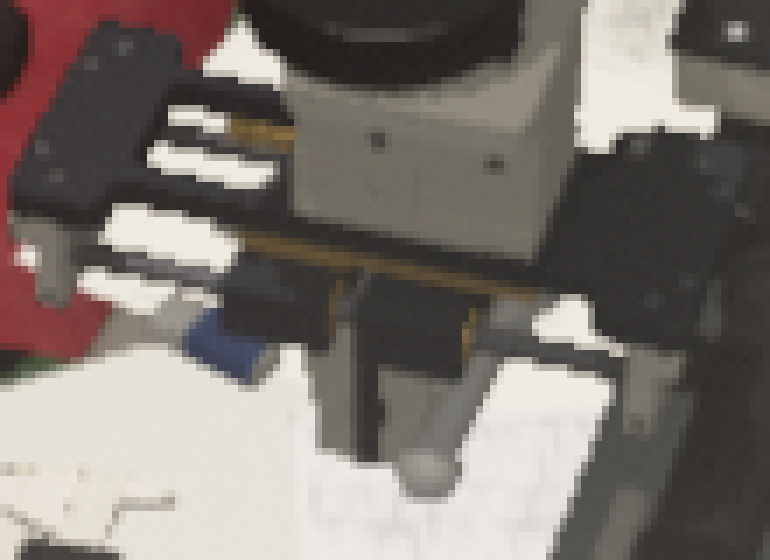

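The finger's back is now right against the lever neck, and the ball at px (276.4,211.9) is still at rest. Pressing on, with the tool turning as the lever does.

```bash
python3 -m jog '[[[0.002,0,0,0,0,0,0],[0.002,0,0,0,0,0.015,0],[0.002,0,0,0,0,0.018,0],[0.002,0,0,0,0,0.018,0],[0,0,0,0,0,0,0],[0,0,0,0,0,0,0]]]'; python3 -m jog '[[[0.002,0,0,0,0,0.018,0],[0.002,0,0,0,0,0.018,0],[0.002,0,0,0,0,0.018,0],[0,0,0,0,0,0,0],[0,0,0,0,0,0,0]]]'; python3 - <<'E'
from station import *
import cv2
a=grab_frame("side")["pixels"][145:225,215:325,::-1]
cv2.imwrite("pics/side13.png",cv2.resize(a,None,fx=7,fy=7,interpolation=cv2.INTER_NEAREST))
s=monitor.get_state();print(s["t"],s["force"],s["moment"])
E
```

```text
t: 13.42
eef_pos: [0.4918, -0.0443, 0.0671]
ee_rot: [3.142, -0.0, -3.023]
force: [-2.2, -1.0, -0.4]
width: 0.0005
t: 14.05
eef_pos: [0.4979, -0.0443, 0.0671]
ee_rot: [3.142, 0.0, -2.969]
force: [-2.1, -1.7, 0.8]
width: 0.0003
14.1 [-1.5408469  -2.27669511  0.69016485] [-0.53851838  0.71078293 -0.01254211]
```

View pics/side13.png

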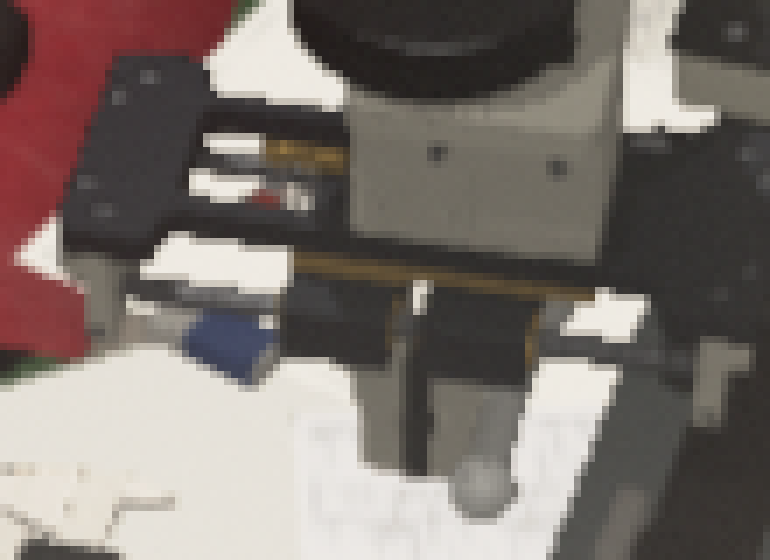

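Contact: the ball has moved to px (284,214) with about 2 N. Continuing to the firm point.

```bash
python3 -m jog '[[[0.002,0,0,0,0,0.018,0],[0.002,0,0,0,0,0.018,0],[0,0,0,0,0,0,0],[0,0,0,0,0,0,0]]]'; python3 -m jog '[[[0.002,0,0,0,0,0.018,0],[0.002,0,0,0,0,0.018,0],[0,0,0,0,0,0,0],[0,0,0,0,0,0,0]]]'
```

```text
t: 14.6
eef_pos: [0.5019, -0.0443, 0.0672]
ee_rot: [3.142, 0.0, -2.933]
force: [-2.5, -2.7, 0.8]
width: 0.0003
t: 15.1
eef_pos: [0.5052, -0.0448, 0.067]
ee_rot: [-3.141, -0.002, -2.896]
force: [-4.6, -4.3, 2.4]
width: 0.0004
```

```bash
python3 -m jog '[[[0.001,-0.001,0,0,0,0.009,0],[0.001,-0.001,0,0,0,0.009,0],[0,0,0,0,0,0,0],[0,0,0,0,0,0,0]]]'; python3 -m jog '[[[0.001,-0.001,0,0,0,0,0],[0.001,-0.001,0,0,0,0,0],[0,0,0,0,0,0,0],[0,0,0,0,0,0,0]]]'
```

```text
t: 15.6
eef_pos: [0.5071, -0.0459, 0.0669]
ee_rot: [3.141, -0.001, -2.878]
force: [-5.8, 1.8, 2.2]
width: 0.0002
t: 16.1
eef_pos: [0.5084, -0.0478, 0.0667]
ee_rot: [3.14, -0.002, -2.878]
force: [-7.9, 3.1, 2.3]
width: 0.0006
```

```bash
python3 -m jog '[[[0.0015,0.0005,0,0,0,0,0],[0.0015,0.0005,0,0,0,0,0],[0.001,0,0,0,0,0,0],[0,0,0,0,0,0,0],[0,0,0,0,0,0,0]]]'; python3 - <<'E'
from station import *
import cv2
a=grab_frame("side")["pixels"][145:225,215:325,::-1]
cv2.imwrite("pics/side14.png",cv2.resize(a,None,fx=7,fy=7,interpolation=cv2.INTER_NEAREST))
for i in range(1):
  s=monitor.get_state();print(s["t"],s["force"],s["moment"])
E
```

```text
t: 16.73
eef_pos: [0.5105, -0.0478, 0.0665]
ee_rot: [3.141, -0.006, -2.879]
force: [-13.1, -0.4, 7.6]
width: 0.0004
16.775 [-12.51964598   0.2698374    7.5123503 ] [2.87104856e-03 4.38206504e+00 4.84758423e-02]
```

View pics/side14.png

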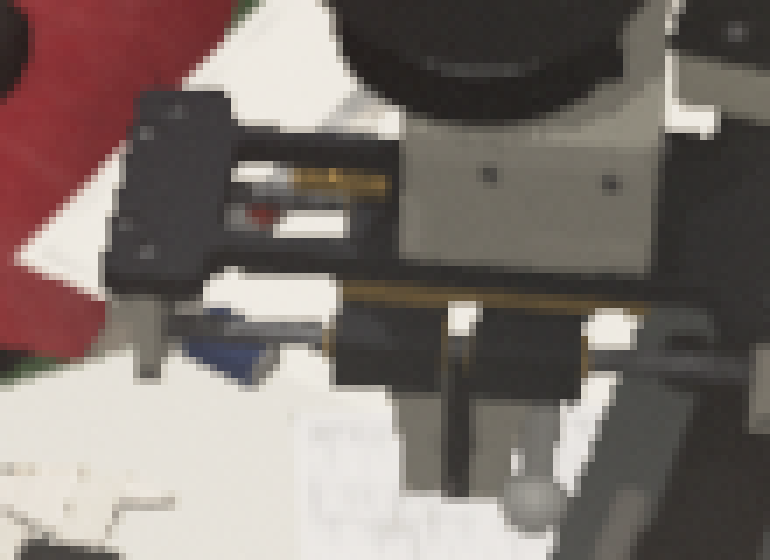

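```bash
python3 - <<'E'
from h import *
piv=np.array([.5304,.066])
for n,p in(("rest",(276.2,211.8)),("13",(215+485/7,145+485/7)),("now",(215+535/7,145+501/7))):
  b=plane("side",p,.105);d=b[:2]-piv;print(n,b,np.arctan2(d[0],-d[1]),np.linalg.norm(d))
E
python3 -m jog '[[[0,0,0,0,0,0,0],[0,0,0,0,0,0,0]]]'
```

```text
rest [ 0.5086623 -0.0703058  0.105    ] -0.15814572000368926 0.13802825691436177
13 [ 0.52606112 -0.07099233  0.105     ] -0.031661856149354003 0.13706102508533222
now [ 0.54138758 -0.07182733  0.105     ] 0.0795516297589361 0.13826460128060689
t: 17.02
eef_pos: [0.5105, -0.0478, 0.0665]
ee_rot: [3.141, -0.006, -2.879]
force: [-13.5, -0.0, 7.5]
width: 0.0004
```

The lever is at about 0.24 rad and firm at 13 N. Releasing now.

```bash
python3 -m jog '[[[-0.007,0.0005,0,0,0,-0.03,0],[-0.007,0.0005,0,0,0,-0.03,0],[-0.007,0.0005,0,0,0,-0.03,0],[-0.007,0.0005,0,0,0,-0.03,0],[-0.007,0.0005,0,0,0,-0.03,0],[-0.007,0.0005,0,0,0,-0.03,0],[-0.003,0,0,0,0,0,0],[0,0,0,0,0,0,0],[0,0,0,0,0,0,0],[0,0,0,0,0,0,0],[0,0,0,0,0,0,0]]]'; python3 - <<'E'
from station import *
import cv2
a=grab_frame("side")["pixels"][145:225,215:325,::-1]
cv2.imwrite("pics/side15.png",cv2.resize(a,None,fx=7,fy=7,interpolation=cv2.INTER_NEAREST))
s=monitor.get_state();print(s["t"],s["force"],s["moment"],s["eef_pos"])
E
```

```text
t: 18.4
eef_pos: [0.469, -0.0443, 0.0671]
ee_rot: [-3.142, -0.0, -3.059]
force: [-0.3, -0.1, 0.1]
width: 0.0005
18.45 [0.11094164 0.64252516 0.7342312 ] [ 0.05088162  0.02842851 -0.02946952] [ 0.46892863 -0.04434252  0.06709124]
```

View pics/side15.png

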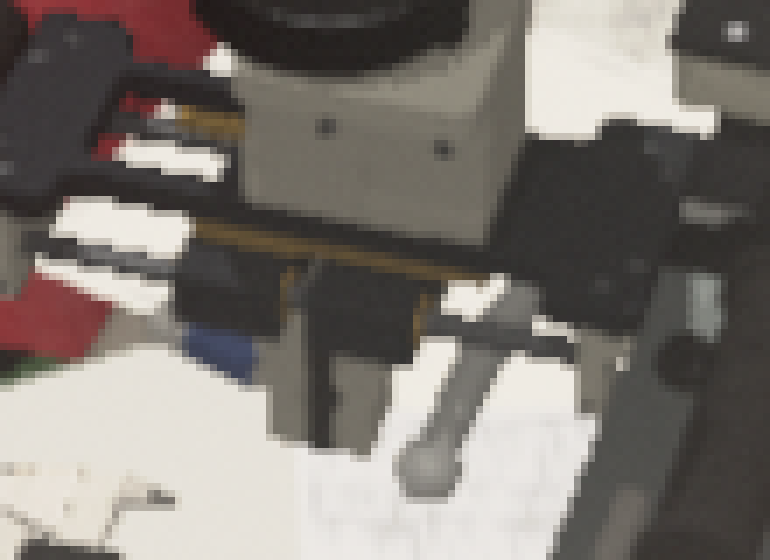

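The lever sprang fully back (ball again at px (276.4,212)), and the finger is clear of it with no force. Second press.

```bash
python3 -m jog '[[[0.0045,0,0,0,0,0,0],[0.0045,0,0,0,0,0.01,0],[0.004,-0.0005,0,0,0,0.024,0],[0.004,-0.0005,0,0,0,0.024,0],[0.004,-0.0005,0,0,0,0.024,0],[0.004,-0.0005,0,0,0,0.024,0],[0.003,-0.0005,0,0,0,0.024,0],[0.003,-0.0005,0,0,0,0.024,0],[0.002,-0.0005,0,0,0,0.018,0],[0,0,0,0,0,0,0],[0,0,0,0,0,0,0]]]'; python3 -m jog '[[[0.002,-0.0005,0,0,0,0.009,0],[0.002,0,0,0,0,0,0],[0,0,0,0,0,0,0],[0,0,0,0,0,0,0]]]'
```

```text
t: 19.82
eef_pos: [0.5017, -0.0478, 0.0671]
ee_rot: [3.142, -0.0, -2.887]
force: [-2.0, -2.9, -0.5]
width: 0.0004
t: 20.32
eef_pos: [0.5057, -0.0484, 0.0671]
ee_rot: [3.142, -0.0, -2.878]
force: [-4.1, -1.5, -0.2]
width: 0.0005
```

```bash
python3 -m jog '[[[0.0015,0,0.0002,0,0,0,0],[0.0015,0,0.0002,0,0,0,0],[0,0,0,0,0,0,0],[0,0,0,0,0,0,0]]]'; python3 -m jog '[[[0.0015,0,0.0002,0,0,0,0],[0.0005,0,0,0,0,0,0],[0,0,0,0,0,0,0],[0,0,0,0,0,0,0]]]'
```

```text
t: 20.82
eef_pos: [0.5076, -0.0486, 0.0671]
ee_rot: [3.141, -0.002, -2.878]
force: [-6.4, -1.5, -0.1]
width: 0.0002
t: 21.32
eef_pos: [0.5088, -0.0487, 0.0671]
ee_rot: [3.141, -0.004, -2.878]
force: [-8.3, -1.7, 1.7]
width: 0.0004
```

```bash
python3 -m jog '[[[0.0015,0,0.0002,0,0,0,0],[0.0015,0,0.0002,0,0,0,0],[0,0,0,0,0,0,0],[0,0,0,0,0,0,0]]]'; python3 -m jog '[[[0.0015,0,0.0002,0,0,0,0],[0,0,0,0,0,0,0],[0,0,0,0,0,0,0],[0,0,0,0,0,0,0]]]'
```

```text
t: 21.82
eef_pos: [0.5103, -0.0488, 0.067]
ee_rot: [3.141, -0.006, -2.879]
force: [-11.3, -0.8, 2.2]
width: 0.0003
t: 22.32
eef_pos: [0.511, -0.0489, 0.067]
ee_rot: [3.14, -0.008, -2.879]
force: [-14.1, -0.9, 1.6]
width: 0.0003
```

```bash
python3 -m jog '[[[0.0003,0,0,0,0,0,0],[0,0,0,0,0,0,0],[0,0,0,0,0,0,0],[0,0,0,0,0,0,0],[0,0,0,0,0,0,0],[0,0,0,0,0,0,0]]]'; python3 - <<'E'
from station import *
import cv2
f=grab_frame("side")["pixels"][:,:,::-1]
cv2.imwrite("pics/side16.png",cv2.resize(f[140:260,195:345],None,fx=5.2,fy=5,interpolation=2))
s=monitor.get_state();print(s["t"],s["force"],s["eef_pos"],abs(s["qd"]).max())
E
```

```text
t: 23.08
eef_pos: [0.5112, -0.0489, 0.067]
ee_rot: [3.14, -0.008, -2.879]
force: [-13.8, -0.6, 3.5]
width: 0.0004
23.125 [-13.89797461   0.63093043   3.29018076] [ 0.51121612 -0.04890039  0.06698149] 0.0020351658153957585
```

View pics/side16.png

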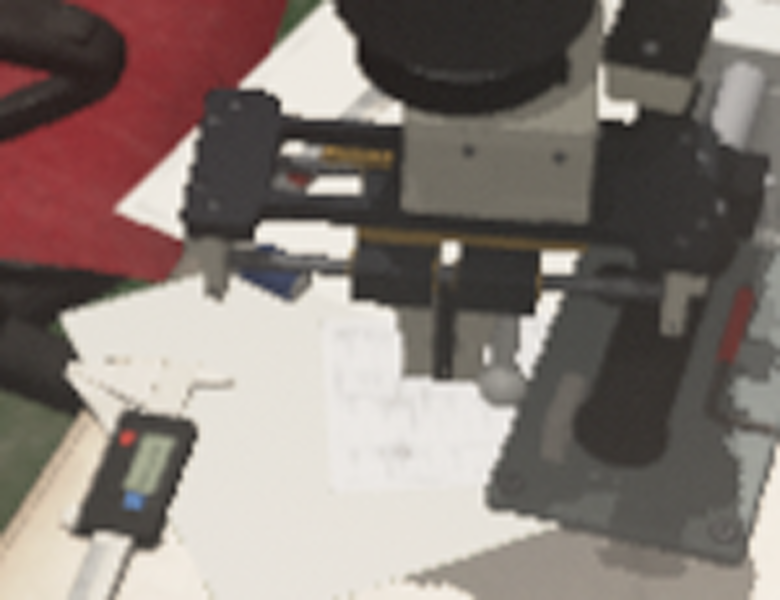

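The lever is held firm: the ball is at px (291.5,217) and clear of the grip, the push is steady at about 14.3 N, and nothing else has moved. Handing in.

```bash
python3 -c "
from station import *
print(job_done()); s=monitor.get_state(); print(s['t'],s['force'],s['eef_pos'])"
```

```text
the job is handed in; nothing more can be done
None
the job is handed in; nothing more can be done
```

I pressed the lever to its firm point, let it spring fully back, and pressed it in again. I handed the job in at about 23 s of the 54 s, with the closed fingers still holding it; no verdict is reported.

- **First press:** the lever went firm at roughly 0.2 rad. I held it at about 13 N along x (about 15 N in total), at about 0.24 rad by the ball's position in the image.
- **Release:** the ball returned to its rest pixel (276,212), and the finger was clear of the lever with about 0 N for roughly half a second or more.
- **Final hold:** about 14 N of push along x, about 14.3 N in total, with the joints practically still. The ball's position is again about 0.24 rad, well short of the bar, and nothing in the last picture looked shifted.

Some checks disagreed or are less certain:

- **Fingertip height:** the fingertips appeared about 44 mm higher in the side camera than the reported tool pose and stated fingertip offset imply. My first approach therefore passed over the lever without touching it. I corrected the height from the images, and the later contact agreed with that correction.
- **Upward force:** it reached about 7.5 N in the first press and about 3 N in the final hold. I put this down to friction on the lever face. The images showed the gripper body well above the bar, but I have no separate reading of contact with the bar.

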